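# Cull a washed batch, load the drawer steriliser and set its cycle

### The arm

A 6-joint arm with a two-finger parallel gripper is mounted at the origin on the work surface; the furniture and walls round the work are solid. World frame = base frame: x ahead of the robot, y to its left, z up, the work surface at z = 0. Lengths are in mm, angles in degrees, forces in N, time in s.
With the tool pointing down it reaches from about 350 to 850 mm from the base axis. Payload 8.1 kg.
Tool frame: the origin (TCP) lies between the finger pads; the fingertips stand 22 mm ahead of it and the grasp point (between the pads) lies 3 mm ahead of it; z points along the fingers, y is the line along which they close (so a half turn about z gives the same grasp; the last joint's range is limited). The gripper opens to 85 mm and grips with 20 to 120 N. Pads are 22 mm wide; open, the fingers measure 114 mm over their backs; the gripper's body (76 mm by 85 mm) begins 54 mm behind the grasp point. The pads swing forward as they close: fully open they stand 13 mm farther back than shut.
Start: joints at [-79.779, 7.471, 85.268, -0, 87.261, -4.893], TCP at [156.471, -579.243, 253.292] pointing down, gripper open.
Joint ranges: [-169.43, 169.43], [-51.17, 129.36], [1.28, 143.12], [-76.62, 256.62], [0, 156.53], [-152.29, 152.29]. Speed limits (degrees/s): [136.94, 136.94, 159.86, 180, 180, 180].

### API

Orientations are given as [roll, pitch, yaw] about the fixed x, y, z axes, in that order (R = Rz(yaw) Ry(pitch) Rx(roll)).
In Python, from bench import r, vision gives the robot as it stands.
- The arm moves only by the tool step_arm, never from a script. Its argument "targets" is a list that holds one entry, the list of rows, each a list of 6 numbers: the shift along the world's x, y, z in mm, then the turn, a rotation vector about the world's x, y, z in rad. In form: [[[x, y, z, rx, ry, rz], ...]]. A call has 1 to 12 rows; each row is the pose to reach, as a shift and turn from the pose commanded when the call began; what a row does not reach only later rows make up. A row lasts 1/12 s, in which the tool goes at most 41.7 mm and 7.16 degrees, less where a joint would pass 70% of its speed; a pose out of reach is approached as far as the arm can. A call with a gripper value outside its range is refused whole. "fingers" is the gripper's target within -1 to 1 (shut at 1, half-way at 0, fully open at -1), set as the call begins (left out, the last holds). The fingers move at their own pace and stop on an object; "newtons" is the grip in N (left out, the last holds). Time passes only in rows, so rows that repeat a pose let the fingers close. It gives the time, the measured TCP pose, the force, the opening and the grip force at its end, in the units of the state.
- r.sense(): the state, without advancing time (a new reading comes with each control period).
- vision.snapshot(name): name is "side" or "top"; returns a dict with "img" (480x640x3 uint8, blue, green, red), "mtx" (3x3 intrinsics, pixels), "eye" and "attitude" of the camera in the world. Camera axes: x right, y up, looking along -z (the intrinsics and any distortion apply to the point x, -y, -z); pixel columns grow to the right and rows downward; lengths in mm; the calibration is good to about 2 mm. A picture is of the moment at which its call begins. There is no depth.
- r.hand_in(): hands the job in; it is judged then, once.
The state is a dict: "time": time; "joint_pos": joint angles; "qd": joint speeds; "joint_efforts": joint torques, N m; "tool_pos": TCP position; "tcp_rot": TCP orientation; "ft_force": force on the tool from outside, world axes, zero at the start; "wrist_torque": the same for the moment, N m; "finger_gap": finger opening in mm; "grip_force": force on a finger pad.
Only numpy, scipy, OpenCV 4.12 (cv2) and the standard library are available. Lean on these libraries where they do the work, as an engineer would, in place of code of your own. Each camera call takes 0.05 s, during which the arm holds its last target. There are 200 camera calls.

### The job

Press the release key of the small drawer steriliser so that its loading tray springs out, lay every sound elevator from the shallow steel tray flat on the loading tray's floor, none on top of another, and push the tray home until it clicks and stays shut. Elevators that are bent or have lost their tip must not be sterilised: put them in the kidney dish. Once the tray is shut, set the cycle selector on top of the steriliser from off to its middle notch by holding its tab down while sliding it, so that the tab springs up again there, and leave the timer and the carton where they are.

Things in the scene. Friction and masses are not known exactly. Their poses are not given: they have to be found in the camera images.
- load_tray (a joint): the steriliser's tray, m: 0 shut and latched, 0.118 fully out; it slides out along the front's outward normal (the -x axis of tray_floor) under a spring (4.5 N at 0, 1.2 N fully out). To latch it must be pushed a little past 0 (hard stop at -0.004); between 19 and 11 mm from home the strike plate's ramp presses the latch tooth down, so about 9 N are needed there; the tooth comes up behind it only just past 0. If it is not latched, it comes out again when let go
- release_key (a joint): the release key, m: 0 up, 0.008 fully pressed; 3 N to start, 5.4 N at the bottom; the tray is freed at about 0.0055. The key dips by itself while the tray is pushed home and comes up with a click as it latches
- key_top (a point): centre of the top of the release key, a grey square cap 27 mm wide standing 10 mm out of the steriliser's top at its right front corner; pressed straight down. The steriliser is a white metal box 150 deep, 226 wide, 84 mm high, standing on the table, with open front behind the tray's panel; axes: x into the steriliser, z up
- tray_front (a point): centre of the outer face of the tray's white front panel (208 wide, from 17 to 73 mm above the table; a steel lip 90 mm wide and 7 mm high stands 8 mm out of the face, its middle 22 mm above this point). It is the place to push. With the tray home the face stands 8 mm proud of the steriliser's front; axes: x into the steriliser, z up. It moves with the tray
- tray_floor (a point): centre of the tray's inner floor, 22 mm above the table; x points into the steriliser (away from the front panel), y to the left along the panel, z up. Inside, the tray is 119 mm (x) by 176 mm (y); side and rear walls 3 mm thick rise 22 mm, the front panel 51 mm above the floor. Fully out, only the rear 10 mm stay under the steriliser's top. It moves with the tray
- cycle_slider (a joint): the locking cycle selector on the steriliser's top, m: notches at 0 (off, where it starts), 0.026 (middle, the cycle for unwrapped instruments) and 0.052 (far); it slides toward the release key, along the -y axis of tab_top. About 1 N to slide, but only while its tab is pressed; in a notch it has 1.5 mm of play
- latch_tab (a joint): the tab of the selector, m: 0 up (pin standing in a notch, selector locked), 0.006 fully pressed; 2 N to start, 4 N at the bottom; the selector is free from about 0.0045. Between notches it stays down by itself and it springs up, locking, as soon as it reaches a notch
- tab_top (a point): centre of the top of the black tab, 26 mm (y) by 22 mm (x), 96 mm above the table, pressed straight down. It sits in a grey carriage between two upright end ridges 40 mm apart (inner faces, along y), each 5 mm thick and rising to 102 mm above the table, against which the carriage can be pushed along; its x sides are open. Axes as of tray_floor: x to the rear of the steriliser, y to its left, z up. It moves with the selector
- batch_tray: the shallow pierced steel tray with the washed instruments, 189 (x) by 339 (y) by 24 mm, fixed; origin under its centre; its floor is 3 mm above the table, its rim 23 mm. The instruments lie across it (along its x, either way round), side by side about 40 mm or more apart
- kidney_dish: steel kidney dish for instruments to be discarded, 95 (x) by 202 (y) by 34 mm high, loose, 0.2 kg; origin under its centre; inner hollow about 50 by 160 mm along its y, inner floor 4 mm up; the clamp and forceps seen in it belong to it and take up no room
- sound_1: a straight steel elevator, 100 mm long: eight-sided handle 65 mm long and 10.5 mm across, then a round shank 4.4 mm thick ending in a blunt 6 mm wide blade. Origin on its axis at the middle of the handle (5 mm above what it lies on; the centre of mass is within 5 mm of it); x runs along the axis to the tip. May be absent (None)
- sound_1_tip (a point): the tip of that elevator, on its axis 68 mm ahead of its origin (None if absent)
- sound_2: a straight steel elevator, 100 mm long: eight-sided handle 65 mm long and 10.5 mm across, then a round shank 4.4 mm thick ending in a blunt 6 mm wide blade. Origin on its axis at the middle of the handle (5 mm above what it lies on; the centre of mass is within 5 mm of it); x runs along the axis to the tip. May be absent (None)
- sound_2_tip (a point): the tip of that elevator, on its axis 68 mm ahead of its origin (None if absent)
- sound_3: a straight steel elevator, 100 mm long: eight-sided handle 65 mm long and 10.5 mm across, then a round shank 4.4 mm thick ending in a blunt 6 mm wide blade. Origin on its axis at the middle of the handle (5 mm above what it lies on; the centre of mass is within 5 mm of it); x runs along the axis to the tip. May be absent (None)
- sound_3_tip (a point): the tip of that elevator, on its axis 68 mm ahead of its origin (None if absent)
- sound_4: a straight steel elevator, 100 mm long: eight-sided handle 65 mm long and 10.5 mm across, then a round shank 4.4 mm thick ending in a blunt 6 mm wide blade. Origin on its axis at the middle of the handle (5 mm above what it lies on; the centre of mass is within 5 mm of it); x runs along the axis to the tip. May be absent (None)
- sound_4_tip (a point): the tip of that elevator, on its axis 68 mm ahead of its origin (None if absent)
- bent: a faulty elevator: the same handle, but its shank is bent 42 degrees to one side 7 mm past the handle. Origin as for the others, at the handle's middle on its axis, x toward the shank. May be absent (None)
- snapped: a faulty elevator: the same handle, but its shank is broken off 10 mm past the handle (75 mm long in all). Origin as for the others, at the handle's middle, x toward the stub. May be absent (None)
- timer: white and black kitchen-type minute timer, 62x62x44 mm, standing on the rear of the steriliser's top; not to be disturbed
- carton: small white and green carton, 60x88x30 mm, left on the table behind the steriliser; not to be disturbed

How it is judged:
By the outcome, as a careful person would: the job done as asked, in the order asked, and still so for the second after the job is handed in, with the robot touching nothing.
Of sound_1, sound_2, sound_3, sound_4 only 3 to 4 are there at a start; the rules pass over those that are not, and their reading is None.
Of bent, snapped only 1 to 2 are there at a start; the rules pass over those that are not, and their reading is None.
At some moment in a run one of kidney_dish may be knocked a few centimetres aside while the robot is not near it.
Once in a run the grip may slacken for a moment while it holds something.
It also fails if it takes over 210 s, if anything falls off the work surface, if the arm or the gripper's body presses on something with over 40 N, if the wrist force passes 120 N, or if a joint passes its speed limit or range.

## Working session

There is one attempt and no reset: what is moved stays moved. The work goes in short steps, Python scripts to look and compute and a tool call to move; the robot and the scene stay as the last step left them, time stands still between calls to the robot, and variables do not carry over. Pictures are saved under pics/ and viewed, at most 14 in all, crops included, and the job is handed in when it is done.

Besides the shell and the picture viewer there is one more tool, called after "Emit:" as name(argument=value, ...) on one line, values as JSON. step_arm: Moves the arm, as the interface text tells. Its arguments: {"type":"object","properties":{"targets":{"type":"array"},"fingers":{"type":"number"},"newtons":{"type":"number"}},"required":["targets"]}

```bash
ls; mkdir -p pics; cat > h.py <<'E'
import numpy as np,cv2
from bench import r,vision
E
python3 - <<'E'
from h import *
for n in("top","side"):
    s=vision.snapshot(n); cv2.imwrite(f"pics/{n}0.png",s["img"]); print(n,s["mtx"],s["eye"],s["attitude"],[k for k in s])
print(r.sense())
E
```

```text
pics
top [[456.88867062   0.         322.87852112]
 [  0.         456.88867062 233.66299627]
 [  0.           0.           1.        ]] [ 324.27355641   10.15564993 1093.07972688] [ 1.19809193e+01  4.57457010e-02 -9.35683565e+01] ['img', 'mtx', 'eye', 'attitude']
side [[478.0044262    0.         324.62402362]
 [  0.         478.0044262  234.44807726]
 [  0.           0.           1.        ]] [ 496.53285163 -875.64555064  517.41020753] [62.64458332 -0.62942564 -1.71584574] ['img', 'mtx', 'eye', 'attitude']
{'time': 0.1, 'joint_pos': array([-7.97798922e+01,  7.51253097e+00,  8.53226628e+01, -5.95099954e-05,
        8.72626142e+01, -4.89386365e+00]), 'qd': array([ 0.06654321, -0.08850796, -0.11519649,  0.0293952 ,  0.04367495,
        0.05790294]), 'joint_efforts': array([-4.21222667e-04, -5.70952892e+01, -5.01942229e+01, -3.90197156e-04,
        8.19551497e-03, -1.92599276e-05]), 'tool_pos': array([ 156.37476663, -578.78549872,  252.33467842]), 'tcp_rot': array([-1.79902544e+02, -8.28479484e-03,  1.51139673e+01]), 'ft_force': array([-0.41977619, -0.15176085, -0.07643054]), 'wrist_torque': array([-0.01921208,  0.02948351,  0.00414704]), 'grip_force': 0.0, 'finger_gap': 85.58366606010559}
```

View pics/top0.png

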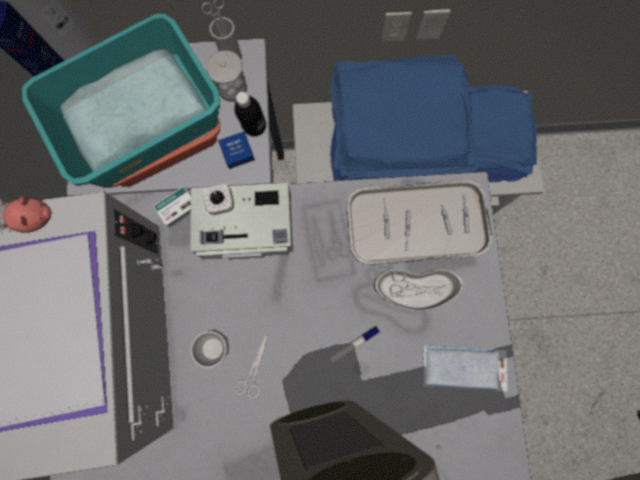

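View pics/side0.png

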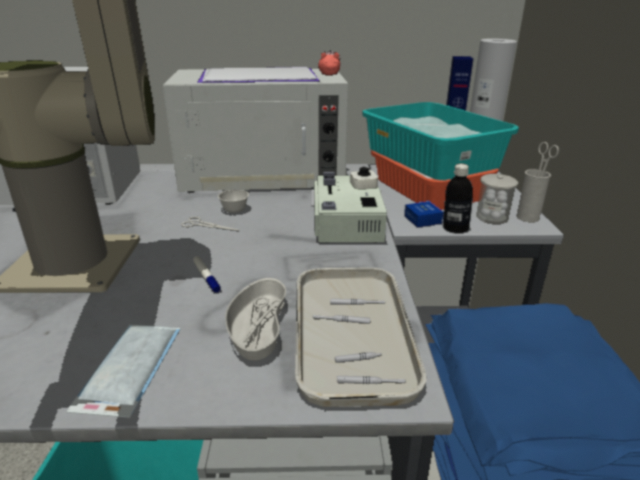

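```bash
cat > h.py <<'E'
import numpy as np,cv2
from bench import r,vision
from scipy.spatial.transform import Rotation as Ro
def cam(n):
    s=vision.snapshot(n); s["R"]=Ro.from_euler("xyz",s["attitude"],degrees=True).as_matrix(); return s
def ray(s,p):
    K=s["mtx"]; d=np.array([(p[0]-K[0,2])/K[0,0],-(p[1]-K[1,2])/K[1,1],-1]); return s["R"]@d
def on(s,p,z):
    d=ray(s,p); e=np.array(s["eye"]); return e+d*(z-e[2])/d[2]
def proj(s,P):
    c=s["R"].T@(np.array(P,float)-s["eye"]); K=s["mtx"]
    return np.array([K[0,2]+K[0,0]*c[0]/-c[2],K[1,2]-K[1,1]*c[1]/-c[2]])
def crop(s,x,y,w,h,f): return cv2.resize(s["img"][y:y+h,x:x+w],None,fx=f,fy=f,interpolation=cv2.INTER_CUBIC)
def tools(s,x0=352,y0=188,x1=492,y1=256,z=8,th=18):
    "dark blobs in the batch tray: centre, angle, world ends"
    g=cv2.cvtColor(s["img"],cv2.COLOR_BGR2GRAY)[y0:y1,x0:x1]
    bh=cv2.morphologyEx(g,cv2.MORPH_BLACKHAT,np.ones((11,11)))
    n,l,st,c=cv2.connectedComponentsWithStats((bh>th).astype(np.uint8),connectivity=8)
    for i in range(1,n):
        if st[i,4]<25: continue
        q=np.argwhere(l==i)[:,::-1].astype(np.float32)+[x0,y0]
        vx,vy,cx,cy=cv2.fitLine(q.astype(np.float32),cv2.DIST_L2,0,.01,.01).ravel()
        t=(q-[cx,cy])@[vx,vy]; a=[cx+vx*t.min(),cy+vy*t.min()]; b=[cx+vx*t.max(),cy+vy*t.max()]
        A,B=on(s,a,z),on(s,b,z); print(st[i,4],np.round(a+b),A[:2].round(),B[:2].round(),round(np.linalg.norm(A-B)))
E
python3 - <<'E'
from h import *
s=cam("top"); t=cam("side")
im=np.zeros((600,800,3),np.uint8)
a=crop(s,345,180,150,85,4); im[:340,:600]=a
b=crop(s,185,178,110,84,3); im[345:345+252,:330]=b
c=crop(t,290,265,140,140,1.8); im[345:597,340:592]=c
d=crop(t,310,165,80,80,2.4); im[345:345+192,600:792]=d
cv2.imwrite("pics/c1.png",im)
tools(s)
for p in [(191,186),(288,184),(290,250),(191,252)]: print(p,on(s,p,84).round())
E
```

```text
315 [351. 194. 441. 186.] [650. -80.] [ 656. -303.] 223
418 [480. 187. 487. 251.] [ 648. -399.] [ 487. -395.] 162
183 [463. 195. 467. 233.] [ 630. -356.] [ 534. -352.] 97
166 [385. 205. 387. 239.] [ 617. -159.] [ 531. -158.] 85
162 [441. 205. 450. 234.] [ 608. -299.] [ 534. -310.] 75
150 [407. 236. 408. 210.] [ 536. -206.] [ 601. -214.] 66
75 [352. 220. 353. 255.] [584. -76.] [497. -73.] 87
35 [406. 250. 406. 238.] [ 501. -200.] [ 531. -205.] 30
32 [481. 256. 492. 251.] [ 476. -380.] [ 486. -407.] 29
91 [428. 255. 473. 254.] [ 486. -252.] [ 482. -360.] 108
(191, 186) [669. 295.  84.]
(288, 184) [660.  71.  84.]
(290, 250) [505.  73.  84.]
(191, 252) [515. 295.  84.]
```

View pics/c1.png

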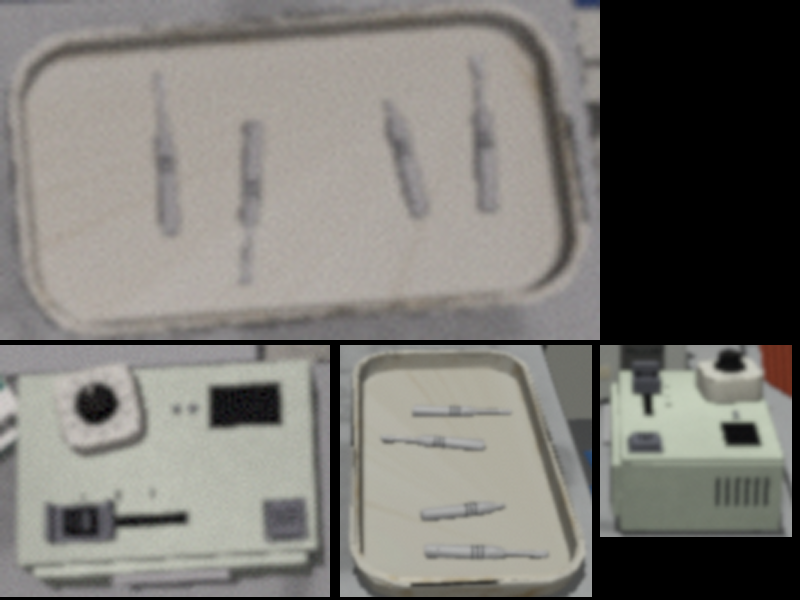

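```bash
cat > m.py <<'E'
from h import *
s=cam("top"); t=cam("side")
def b(u,v): return (185+u/3,178+(v-345)/3)
for n,p,z in [("RL",b(20,376),84),("RR",b(308,362),84),("FR",b(317,548),84),("key",b(285,520),94),("tab",b(80,522),96),("slotL",b(117,519),84),("slotR",b(188,517),84)]: print(n,on(s,p,z)[:2].round(1))
def a(u,v): return (345+u/4,180+v/4)
for n,e,p,L in [("A",(171,236),(156,70),100),("B",(254,119),(245,284),100),("C",(421,217),(386,99),75),("D",(488,212),(474,54),100)]:
    E,P=on(s,a(*e),8),on(s,a(*p),8); d=(P-E); l=np.hypot(*d[:2]); m=(E+P)/2; u=d/l
    o=m-u*(L/2-32.5); print(n,"len",l.round(),"origin",o[:2].round(1),"yaw",np.degrees(np.arctan2(u[1],u[0])).round(1))
E
python3 m.py; python3 - <<'E'
from h import *
t=cam("side")
# side-view check of key/tab: pixel in side crop d
for n,p,z in [("key",(310+45/2.4,165+(433-345)/2.4),94),("tab",(310+45/2.4,165+(373-345)/2.4),96)]: print(n,on(t,p,z)[:2].round())
E
```

```text
RL [663.6 293.1]
RR [661.   71.5]
FR [515.1  71.5]
key [535.8  93.7]
tab [543.4 245.5]
slotL [546.6 220.6]
slotR [544.8 167.2]
A len 105.0 origin [ 566.  -159.4] yaw -0.2
B len 103.0 origin [ 567.3 -211.6] yaw 171.2
C len 76.0 origin [ 566.  -306.2] yaw 9.5
D len 100.0 origin [ 566.4 -354. ] yaw -2.4
key [540. 101.]
tab [545. 253.]
```

Emit:
step_arm(targets=[[[32,56,0,0,0,-0.03],[64,112,0,0,0,-0.06],[96,168,0,0,0,-0.09],[128,224,0,0,0,-0.12],[160,280,0,0,0,-0.15],[192,336,0,0,0,-0.18],[224,392,0,0,0,-0.21],[224,392,0,0,0,-0.264],[224,392,0,0,0,-0.264]]], fingers=1, newtons=40)

```text
time: 1.1
tool_pos: [343.0, -251.9, 253.5]
tcp_rot: [180.0, -0.0, -0.2]
ft_force: [0.4, -0.7, 0.5]
finger_gap: -0.2
grip_force: 0.0
```

Emit:
step_arm(targets=[[[195,348,-90,0,0,0],[195,348,-90,0,0,0],[195,348,-90,0,0,0],[195,348,-90,0,0,0],[195,348,-90,0,0,0],[195,348,-90,0,0,0],[195,348,-90,0,0,0],[195,348,-90,0,0,0],[195,348,-90,0,0,0],[195,348,-90,0,0,0],[195,348,-90,0,0,0],[195,348,-90,0,0,0]]])

```text
time: 2.1
tool_pos: [537.2, 96.0, 162.2]
tcp_rot: [180.0, 0.1, 0.2]
ft_force: [0.0, -0.6, 0.7]
finger_gap: 0.6
grip_force: 0.0
```

Emit:
step_arm(targets=[[[0,0,-25,0,0,0],[0,0,-40,0,0,0],[0,0,-46,0,0,0],[0,0,-50,0,0,0],[0,0,-53,0,0,0],[0,0,-54,0,0,0],[0,0,-54,0,0,0],[0,0,-54,0,0,0]]])

```text
time: 2.77
tool_pos: [538.1, 93.8, 110.5]
tcp_rot: [180.0, -0.1, -0.0]
ft_force: [-2.8, -2.0, 4.9]
finger_gap: 0.2
grip_force: 2.1
```

Emit:
step_arm(targets=[[[0,0,-1.5,0,0,0],[0,0,-1.5,0,0,0],[0,0,-1.5,0,0,0],[0,0,40,0,0,0],[0,0,60,0,0,0],[0,-60,90,0,0,0],[0,-100,90,0,0,0],[0,-140,90,0,0,0],[0,-180,90,0,0,0],[0,-180,90,0,0,0]]], fingers=0.3)

```text
time: 3.6
tool_pos: [537.3, -89.7, 199.5]
tcp_rot: [179.9, -0.0, -0.1]
ft_force: [0.1, 0.3, -0.2]
finger_gap: 30.0
grip_force: 0.0
```

```bash
python3 - <<'E'
from h import *
s=cam("top"); t=cam("side")
im=np.zeros((600,800,3),np.uint8)
im[:400,:480]=crop(s,180,180,120,100,4)
c=crop(t,290,160,110,90,2.8); im[:c.shape[0],485:485+308]=c
cv2.imwrite("pics/c2.png",im[:410])
print(r.sense()["finger_gap"])
E
```

```text
30.251134680041606
```

View pics/c2.png

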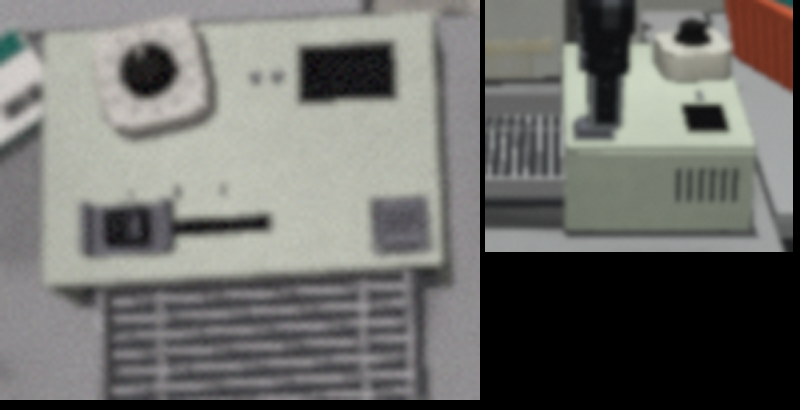

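```bash
python3 - <<'E'
from h import *
s=cam("top"); t=cam("side")
f=lambda u,v:(290+(u-340)/1.8,265+(v-345)/1.8)
for n,e,p,L in [("A",(412,412),(512,412),100),("B",(487,446),(381,440),100),("C",(421,515),(506,507),75),("D",(424,551),(549,553),100)]:
    E,P=on(t,f(*e),8),on(t,f(*p),8); d=P-E; l=np.hypot(*d[:2]); u=d/l; m=(E+P)/2-u*(L/2-32.5)
    print(n,l.round(),m[:2].round(1),np.degrees(np.arctan2(u[1],u[0])).round(1))
print("expected sterilizer corners px", proj(s,(515,71.5,84)))
im=crop(s,190,240,110,75,6); cv2.imwrite("pics/c3.png",im)
E
```

```text
A 101.0 [ 566.6 -160.6] -0.8
B 102.0 [ 569.6 -213. ] 173.9
C 75.0 [ 567.2 -307. ] 6.7
D 102.0 [ 568.6 -354.4] -2.3
expected sterilizer corners px [290.68301373 245.69118212]
```

View pics/c3.png

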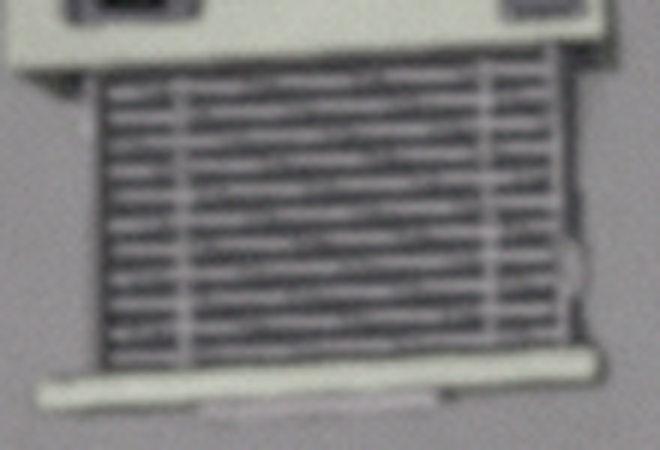

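Emit:
step_arm(targets=[[[29,-70,-40,0,0,0],[29,-70,-60,0,0,0],[29,-70,-100,0,0,0],[29,-70,-140,0,0,0],[29,-70,-160,0,0,0],[29,-70,-170,0,0,0],[29,-70,-173,0,0,0],[29,-70,-173,0,0,0],[29,-70,-173,0,0,0]]])

```text
time: 4.55
tool_pos: [567.2, -154.4, 27.0]
tcp_rot: [-180.0, -0.0, 0.1]
ft_force: [0.8, -0.2, 1.0]
finger_gap: 29.9
grip_force: 0.0
```

```bash
python3 - <<'E'
from h import *
s=cam("top")
for p in [(42,407),(600,375),(40,385),(597,350)]: print(on(s,(190+p[0]/6,240+p[1]/6),73).round(1))
for p in [(100,75),(572,45),(105,368),(578,345)]: print("side wall",on(s,(190+p[0]/6,240+p[1]/6),44).round(1))
for p in [(12,72),(608,38)]: print("front top edge",on(s,(190+p[0]/6,240+p[1]/6),84).round(1))
print(r.sense()["tool_pos"])
E
```

```text
[390.7 285.2  73. ]
[389.6  79.8  73. ]
[398.8 285.9  73. ]
[398.8  80.4  73. ]
side wall [518.7 269.9  44. ]
side wall [519.1  86.6  44. ]
side wall [405.8 269.   44. ]
side wall [403.2  89.5  44. ]
front top edge [514.4 292.7  84. ]
front top edge [513.4  70.1  84. ]
[ 567.33052421 -154.70340875   27.22631513]
```

Emit:
step_arm(targets=[[[0,-5.5,-1,0,0,0],[0,-5.5,-1,0,0,0],[0,-5.5,-1,0,0,0]]])

```text
time: 4.85
tool_pos: [566.8, -161.5, 25.8]
tcp_rot: [180.0, -0.0, -0.0]
ft_force: [-0.1, -0.1, 0.4]
finger_gap: 30.0
grip_force: 0.0
```

Emit:
step_arm(targets=[[[0,0,0,0,0,0],[0,0,0,0,0,0],[0,0,0,0,0,0],[0,0,0,0,0,0],[0,0,0,0,0,0],[0,0,0,0,0,0],[0,0,20,0,0,0],[0,0,60,0,0,0],[0,0,100,0,0,0],[0,0,120,0,0,0],[0,0,120,0,0,0]]], fingers=1, newtons=60)

```text
time: 5.77
tool_pos: [569.9, -162.4, 151.9]
tcp_rot: [179.8, -0.5, -0.0]
ft_force: [1.0, -0.4, 1.2]
finger_gap: 8.6
grip_force: 59.7
```

Emit:
step_arm(targets=[[[-125,393,0,0,0,0],[-125,393,0,0,0,0],[-125,393,0,0,0,0],[-125,393,0,0,0,0],[-125,393,0,0,0,0],[-125,393,0,0,0,0],[-125,393,0,0,0,0],[-125,393,0,0,0,0],[-125,393,0,0,0,0],[-125,393,0,0,0,0],[-125,393,0,0,0,0],[-125,393,0,0,0,0]]])

```text
time: 6.77
tool_pos: [440.0, 233.4, 144.1]
tcp_rot: [180.0, 0.1, 0.2]
ft_force: [0.1, -1.0, -0.4]
finger_gap: 8.6
grip_force: 59.6
```

```bash
python3 - <<'E'
from h import *
s=cam("top");t=cam("side")
im=np.zeros((600,800,3),np.uint8)
im[:400,:520]=crop(s,170,220,130,100,4); im[:280,522:522+278]=cv2.resize(t["img"][130:270,230:369],None,fx=2,fy=2)
im[:,:]=im; cv2.imwrite("pics/c4.png",im[:405]); q=r.sense(); print(q["tool_pos"],q["finger_gap"],q["grip_force"])
E
```

```text
[441.12364118 231.33044985 144.38150414] 8.56963815459744 59.64549422264099
```

View pics/c4.png

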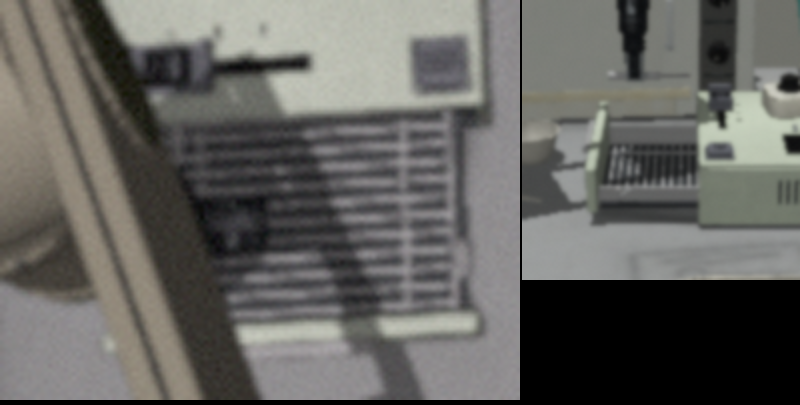

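Emit:
step_arm(targets=[[[2,0,-40,0,0,0],[2,0,-75,0,0,0],[2,0,-90,0,0,0],[2,0,-96,0,0,0],[2,0,-98,0,0,0],[2,0,-98,0,0,0],[2,0,-98,0,0,0]]])

```text
time: 7.45
tool_pos: [445.0, 231.8, 48.9]
tcp_rot: [-179.9, -0.1, -0.1]
ft_force: [-0.3, 0.2, 0.2]
finger_gap: 8.3
grip_force: 59.6
```

```bash
python3 - <<'E'
from h import *
q=r.sense(); print(q["tool_pos"],q["finger_gap"],q["ft_force"])
t=cam("side"); cv2.imwrite("pics/c5.png",crop(t,270,170,100,75,6))
for x in (398,411,461,511): print(x,(proj(t,(x,231,27))-[270,170])*6)
E
```

```text
[444.99963912 231.78948627  48.8888879 ] 8.3239273475757 [-0.28424465  0.20327626  0.20423671]
398 [  1.5253492  213.65230938]
411 [ 32.56457042 213.5874051 ]
461 [151.74895398 213.33818566]
511 [270.62119023 213.08961894]
```

View pics/c5.png

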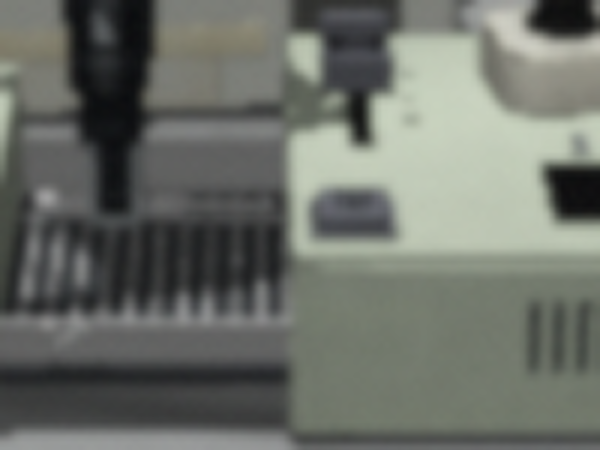

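Emit:
step_arm(targets=[[[0,0,-2,0,0,0],[0,0,-3.5,0,0,0],[0,0,-3.5,0,0,0],[0,0,-3.5,0,0,0]]])

```text
time: 7.83
tool_pos: [444.3, 232.2, 44.6]
tcp_rot: [-180.0, -0.1, -0.0]
ft_force: [0.6, -0.6, 3.7]
finger_gap: 8.6
grip_force: 60.1
```

Emit:
step_arm(targets=[[[0,0,0,0,0,0],[0,0,0,0,0,0],[0,0,0,0,0,0],[0,0,0,0,0,0],[0,0,20,0,0,0],[0,0,60,0,0,0],[0,0,100,0,0,0],[0,0,100,0,0,0]]], fingers=0.4)

```text
time: 8.5
tool_pos: [447.7, 233.6, 152.1]
tcp_rot: [-179.8, -0.6, -0.0]
ft_force: [1.9, 0.9, 1.7]
finger_gap: 25.7
grip_force: 0.0
```

Emit:
step_arm(targets=[[[124.5,-444,0,0,0,-0.131],[124.5,-444,0,0,0,-0.131],[124.5,-444,0,0,0,-0.131],[124.5,-444,0,0,0,-0.131],[124.5,-444,0,0,0,-0.131],[124.5,-444,0,0,0,-0.131],[124.5,-444,0,0,0,-0.131],[124.5,-444,0,0,0,-0.131],[124.5,-444,0,0,0,-0.131],[124.5,-444,0,0,0,-0.131],[124.5,-444,0,0,0,-0.131],[124.5,-444,0,0,0,-0.131]]], fingers=0.35)

```text
time: 9.5
tool_pos: [568.5, -218.8, 143.1]
tcp_rot: [179.9, -0.0, -7.8]
ft_force: [0.9, 0.0, -0.5]
finger_gap: 27.6
grip_force: 0.0
```

Emit:
step_arm(targets=[[[0,0,-40,0,0,0],[0,0,-80,0,0,0],[0,0,-100,0,0,0],[0,0,-112,0,0,0],[0,0,-112,0,0,0],[0,0,-112,0,0,0],[0,0,-112,0,0,0]]])

```text
time: 10.08
tool_pos: [569.6, -212.8, 34.0]
tcp_rot: [179.9, -0.2, -7.5]
ft_force: [0.0, -0.3, 0.3]
finger_gap: 27.6
grip_force: 0.0
```

```bash
python3 - <<'E'
from h import *
q=r.sense(); print(q["tool_pos"],q["tcp_rot"],q["finger_gap"])
s=cam("top");t=cam("side")
im=np.zeros((600,800,3),np.uint8)
im[:400,:480]=crop(s,190,230,120,100,4); im[:420,482:482+300]=cv2.resize(t["img"][265:405,290:390],None,fx=3,fy=3)
cv2.imwrite("pics/c6.png",im[:430])
E
```

```text
[ 569.58452871 -212.7597046    33.98877988] [179.94013512  -0.18068002  -7.50543852] 27.55756186836204
```

View pics/c6.png

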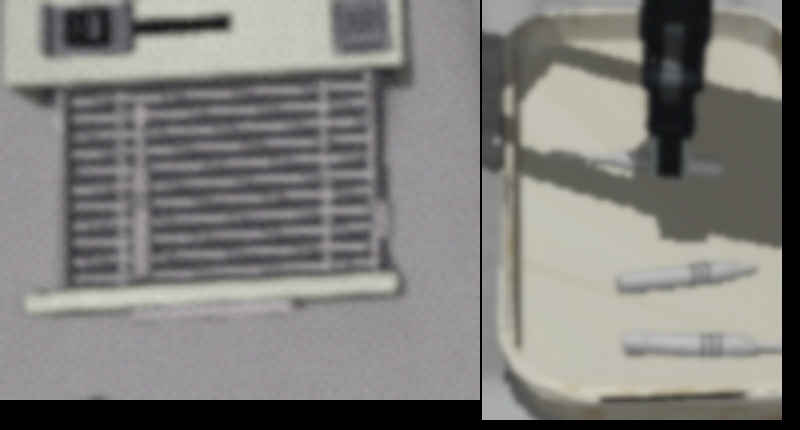

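Emit:
step_arm(targets=[[[0,0,-5,0,0,0],[0,0,-8,0,0,0],[0,0,-8,0,0,0]]])

```text
time: 10.43
tool_pos: [569.0, -212.5, 24.8]
tcp_rot: [180.0, -0.1, -7.5]
ft_force: [1.8, -0.8, 4.1]
finger_gap: 27.8
grip_force: 2.1
```

Emit:
step_arm(targets=[[[0,0,0,0,0,0],[0,0,0,0,0,0],[0,0,0,0,0,0],[0,0,0,0,0,0],[0,0,0,0,0,0],[0,0,0,0,0,0],[0,0,20,0,0,0],[0,0,60,0,0,0],[0,0,100,0,0,0],[0,0,120,0,0,0],[0,0,120,0,0,0],[0,0,120,0,0,0]]], fingers=1)

```text
time: 11.43
tool_pos: [569.2, -212.7, 145.9]
tcp_rot: [179.9, -0.2, -7.5]
ft_force: [-1.1, 0.3, -0.2]
finger_gap: 8.8
grip_force: 59.6
```

Emit:
step_arm(targets=[[[-90,393.5,0,0,0,0.131],[-90,393.5,0,0,0,0.131],[-90,393.5,0,0,0,0.131],[-90,393.5,0,0,0,0.131],[-90,393.5,0,0,0,0.131],[-90,393.5,0,0,0,0.131],[-90,393.5,0,0,0,0.131],[-90,393.5,0,0,0,0.131],[-90,393.5,0,0,0,0.131],[-90,393.5,0,0,0,0.131],[-90,393.5,0,0,0,0.131],[-90,393.5,0,0,0,0.131]]])

```text
time: 12.43
tool_pos: [476.2, 182.5, 141.7]
tcp_rot: [179.9, 0.2, 0.2]
ft_force: [-0.6, 0.2, 0.3]
finger_gap: 8.2
grip_force: 59.7
```

Emit:
step_arm(targets=[[[0,0,-40,0,0,0],[0,0,-60,0,0,0],[0,0,-60,0,0,0],[0,0,-60,0,0,0]]])

```text
time: 12.77
tool_pos: [476.4, 179.8, 81.8]
tcp_rot: [179.9, 0.3, -0.1]
ft_force: [0.3, 0.1, -0.2]
finger_gap: 8.9
grip_force: 59.6
```

```bash
python3 - <<'E'
from h import *
q=r.sense(); print(q["tool_pos"],q["tcp_rot"],q["finger_gap"],q["grip_force"])
s=cam("top");t=cam("side")
im=np.zeros((600,800,3),np.uint8)
im[:400,:480]=crop(s,190,220,120,100,4); im[:300,482:482+318]=cv2.resize(t["img"][150:250,270:376],None,fx=3,fy=3)
cv2.imwrite("pics/c7.png",im[:405])
for x in (398,411,511): print(x,(proj(t,(x,181,70))-[270,150])*3+[482,0],(proj(s,(x,181,70))-[190,220])*4)
E
```

```text
[476.40795847 179.77497872  81.76403417] [ 1.79908156e+02  2.79833240e-01 -8.57050442e-02] 8.873167830209571 59.634411334991455
398 [476.06525345 142.83409541] [217.39583611 326.49124846]
411 [492.45985345 142.80846928] [216.77376521 302.95637068]
511 [618.17800506 142.61196126] [212.09661836 126.0053494 ]
```

View pics/c7.png

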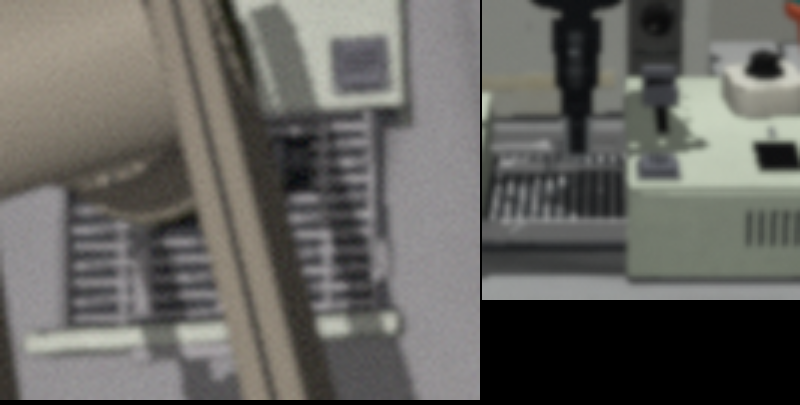

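Emit:
step_arm(targets=[[[1,0,-20,0,0,0],[2,1,-30,0,0,0],[2,1,-34,0,0,0],[2,1,-36.5,0,0,0],[2,1,-36.5,0,0,0],[2,1,-36.5,0,0,0]]])

```text
time: 13.37
tool_pos: [480.4, 182.4, 47.9]
tcp_rot: [-180.0, -0.0, -0.0]
ft_force: [0.3, -0.1, 0.4]
finger_gap: 8.4
grip_force: 59.6
```

Emit:
step_arm(targets=[[[0,0,-2,0,0,0],[0,0,-3,0,0,0],[0,0,-3,0,0,0],[0,0,-3,0,0,0]]])

```text
time: 13.7
tool_pos: [480.2, 182.4, 44.6]
tcp_rot: [-180.0, -0.0, -0.0]
ft_force: [-0.1, 0.2, 0.1]
finger_gap: 8.3
grip_force: 59.7
```

Emit:
step_arm(targets=[[[0,0,0,0,0,0],[0,0,0,0,0,0],[0,0,0,0,0,0],[0,0,0,0,0,0],[0,0,20,0,0,0],[0,0,60,0,0,0],[0,0,100,0,0,0],[0,0,100,0,0,0],[0,0,100,0,0,0]]], fingers=0.35)

```text
time: 14.45
tool_pos: [482.5, 183.0, 147.9]
tcp_rot: [-179.9, -0.4, -0.0]
ft_force: [0.1, -0.1, -0.9]
finger_gap: 27.8
grip_force: 0.0
```

Emit:
step_arm(targets=[[[87,-537,0,0,0,-0.042],[87,-537,0,0,0,-0.042],[87,-537,0,0,0,-0.042],[87,-537,0,0,0,-0.042],[87,-537,0,0,0,-0.042],[87,-537,0,0,0,-0.042],[87,-537,0,0,0,-0.042],[87,-537,0,0,0,-0.042],[87,-537,0,0,0,-0.042],[87,-537,0,0,0,-0.042],[87,-537,0,0,0,-0.042],[87,-537,0,0,0,-0.042]]])

```text
time: 15.45
tool_pos: [559.1, -312.9, 142.3]
tcp_rot: [-179.9, 0.1, -2.4]
ft_force: [0.4, -0.2, 1.1]
finger_gap: 28.2
grip_force: 0.0
```

```bash
python3 - <<'E'
from h import *
q=r.sense(); print(q["tool_pos"],q["tcp_rot"],q["finger_gap"])
s=cam("top");t=cam("side")
im=np.zeros((600,800,3),np.uint8)
im[:400,:480]=crop(s,190,230,120,100,4); im[:300,482:482+318]=cv2.resize(t["img"][160:260,270:376],None,fx=3,fy=3)
cv2.imwrite("pics/c8.png",im[:405])
E
```

```text
[ 559.08733187 -312.89020513  142.28143688] [-1.79920934e+02  1.19415602e-01 -2.42919368e+00] 28.206728614129855
```

View pics/c8.png

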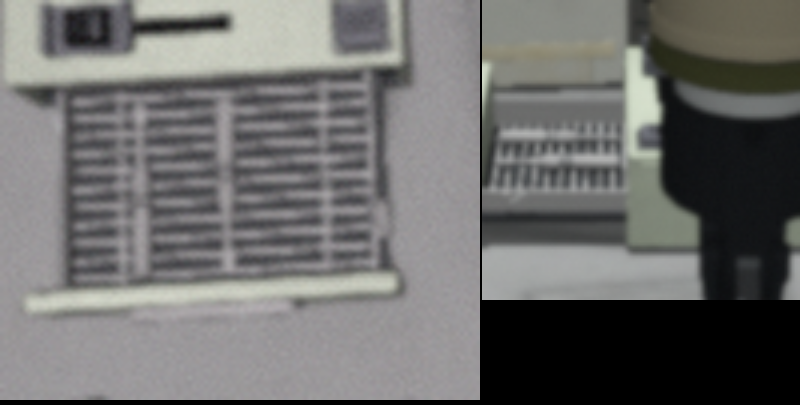

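Emit:
step_arm(targets=[[[7.5,-42,0,0,0,0],[7.5,-42,-20,0,0,0],[7.5,-42,-60,0,0,0],[7.5,-42,-95,0,0,0],[7.5,-42,-106,0,0,0],[7.5,-42,-110,0,0,0],[7.5,-42,-110,0,0,0],[7.5,-42,-110,0,0,0]]])

```text
time: 16.22
tool_pos: [568.6, -353.6, 36.3]
tcp_rot: [179.9, -0.1, -2.4]
ft_force: [1.3, -0.2, 0.4]
finger_gap: 28.1
grip_force: 0.0
```

Emit:
step_arm(targets=[[[0,0,-6,0,0,0],[0,0,-9.5,0,0,0],[0,0,-9.5,0,0,0],[0,0,-9.5,0,0,0]]])

```text
time: 16.55
tool_pos: [567.7, -353.3, 25.3]
tcp_rot: [180.0, -0.0, -2.4]
ft_force: [-0.0, -0.7, -0.1]
finger_gap: 27.7
grip_force: 0.0
```

Emit:
step_arm(targets=[[[0,0,0,0,0,0],[0,0,0,0,0,0],[0,0,0,0,0,0],[0,0,0,0,0,0],[0,0,0,0,0,0],[0,0,0,0,0,0],[0,0,20,0,0,0],[0,0,60,0,0,0],[0,0,100,0,0,0],[0,0,120,0,0,0],[0,0,120,0,0,0],[0,0,120,0,0,0]]], fingers=1)

```text
time: 17.55
tool_pos: [568.4, -353.9, 146.8]
tcp_rot: [179.9, -0.2, -2.4]
ft_force: [0.6, 0.5, -1.3]
finger_gap: 8.4
grip_force: 60.4
```

Emit:
step_arm(targets=[[[-124.5,485,0,0,0,0.042],[-124.5,485,0,0,0,0.042],[-124.5,485,0,0,0,0.042],[-124.5,485,0,0,0,0.042],[-124.5,485,0,0,0,0.042],[-124.5,485,0,0,0,0.042],[-124.5,485,0,0,0,0.042],[-124.5,485,0,0,0,0.042],[-124.5,485,0,0,0,0.042],[-124.5,485,0,0,0,0.042],[-124.5,485,0,0,0,0.042],[-124.5,485,0,0,0,0.042]]])

```text
time: 18.55
tool_pos: [440.7, 132.5, 142.6]
tcp_rot: [180.0, 0.2, -0.0]
ft_force: [1.5, -0.1, -1.5]
finger_gap: 8.6
grip_force: 60.4
```

Emit:
step_arm(targets=[[[0,0,-30,0,0,0],[0,0,-60,0,0,0],[0,0,-80,0,0,0],[0,0,-80,0,0,0],[0,0,-80,0,0,0]]])

```text
time: 18.97
tool_pos: [440.5, 130.7, 62.3]
tcp_rot: [179.9, 0.4, -0.0]
ft_force: [0.1, 0.1, -0.3]
finger_gap: 8.6
grip_force: 60.4
```

Emit:
step_arm(targets=[[[3,1,-10,0,0,0],[3,1,-17,0,0,0],[3,1,-19,0,0,0],[3,1,-20,0,0,0],[3,1,-20,0,0,0],[3,1,-20,0,0,0]]])

```text
time: 19.47
tool_pos: [446.5, 132.0, 45.4]
tcp_rot: [-180.0, -0.0, -0.0]
ft_force: [-0.4, -0.3, -0.5]
finger_gap: 8.8
grip_force: 60.4
```

Emit:
step_arm(targets=[[[-2,0,-1,0,0,0],[-2,0,-1,0,0,0],[-2,0,-1,0,0,0]]])

```text
time: 19.72
tool_pos: [444.7, 132.1, 44.5]
tcp_rot: [-180.0, -0.1, -0.0]
ft_force: [0.6, -0.8, 3.5]
finger_gap: 8.6
grip_force: 61.0
```

Emit:
step_arm(targets=[[[0,0,0,0,0,0],[0,0,0,0,0,0],[0,0,0,0,0,0],[0,0,0,0,0,0],[0,0,20,0,0,0],[0,0,60,0,0,0],[0,0,100,0,0,0],[0,0,100,0,0,0],[0,0,100,0,0,0]]], fingers=0.35)

```text
time: 20.47
tool_pos: [446.3, 132.5, 146.8]
tcp_rot: [-179.9, -0.3, -0.0]
ft_force: [0.5, -0.2, -0.9]
finger_gap: 27.4
grip_force: 0.0
```

Emit:
step_arm(targets=[[[122,-438,0,0,0,0.14],[122,-438,0,0,0,0.14],[122,-438,0,0,0,0.14],[122,-438,0,0,0,0.14],[122,-438,0,0,0,0.14],[122,-438,0,0,0,0.14],[122,-438,0,0,0,0.14],[122,-438,0,0,0,0.14],[122,-438,0,0,0,0.14],[122,-438,0,0,0,0.14],[122,-438,0,0,0,0.14],[122,-438,0,0,0,0.14]]])

```text
time: 21.47
tool_pos: [565.2, -312.0, 140.3]
tcp_rot: [180.0, 0.2, 7.8]
ft_force: [0.3, 0.1, -0.6]
finger_gap: 27.7
grip_force: 0.0
```

```bash
python3 - <<'E'
from h import *
q=r.sense(); print(q["tool_pos"],q["tcp_rot"],q["finger_gap"])
s=cam("top");t=cam("side")
im=np.zeros((600,800,3),np.uint8)
im[:400,:480]=crop(s,190,230,120,100,4); 
c=crop(s,350,250,125,80,2.5);im[:200,482:482+313]=c[:,:318]
c=crop(t,290,270,140,140,1.5); im[202:412,482:692]=c
cv2.imwrite("pics/c9.png",im[:415])
E
```

```text
[ 565.1771474  -312.0234079   140.32246145] [1.79994297e+02 1.68596560e-01 7.75974989e+00] 27.716140501744142Traceback (most recent call last):
  File "<stdin>", line 6, in <module>
ValueError: could not broadcast input array from shape (200,312,3) into shape (200,313,3)
```

Emit:
step_arm(targets=[[[0,0,-40,0,0,0],[0,0,-80,0,0,0],[0,0,-105,0,0,0],[0,0,-110,0,0,0],[0,0,-110,0,0,0],[0,0,-110,0,0,0]]])

```text
time: 22.07
tool_pos: [566.6, -305.2, 34.8]
tcp_rot: [180.0, -0.0, 8.1]
ft_force: [0.3, -0.8, 0.3]
finger_gap: 27.8
grip_force: 0.0
```

Emit:
step_arm(targets=[[[0,-1,-6,0,0,0],[0,-1,-9,0,0,0],[0,-1,-9,0,0,0],[0,-1,-9,0,0,0]]])

```text
time: 22.4
tool_pos: [566.6, -307.2, 25.6]
tcp_rot: [180.0, -0.1, 8.0]
ft_force: [-0.0, 0.3, 0.6]
finger_gap: 27.7
grip_force: 0.0
```

Emit:
step_arm(targets=[[[0,0,0,0,0,0],[0,0,0,0,0,0],[0,0,0,0,0,0],[0,0,0,0,0,0],[0,0,0,0,0,0],[0,0,0,0,0,0],[0,0,20,0,0,0],[0,0,60,0,0,0],[0,0,100,0,0,0],[0,0,120,0,0,0],[0,0,120,0,0,0],[0,0,120,0,0,0]]], fingers=1)

```text
time: 23.4
tool_pos: [567.1, -307.6, 146.7]
tcp_rot: [179.9, -0.2, 8.0]
ft_force: [-0.4, 0.0, -1.5]
finger_gap: 8.2
grip_force: 60.6
```

```bash
python3 - <<'E'
from h import *
q=r.sense(); print(q["tool_pos"],q["tcp_rot"],q["finger_gap"],q["grip_force"])
s=cam("top");t=cam("side")
im=np.zeros((420,800,3),np.uint8)
im[:400,:480]=crop(s,190,230,120,100,4)
im[:200,482:782]=crop(s,350,250,120,80,2.5)
im[202:412,482:782]=crop(t,210,260,100,70,3)
cv2.imwrite("pics/c9.png",im)
E
```

```text
[ 567.136504   -307.55296535  146.71626734] [ 1.79864899e+02 -1.55761126e-01  8.00930062e+00] 8.160950393345608 60.631728172302246
```

View pics/c9.png

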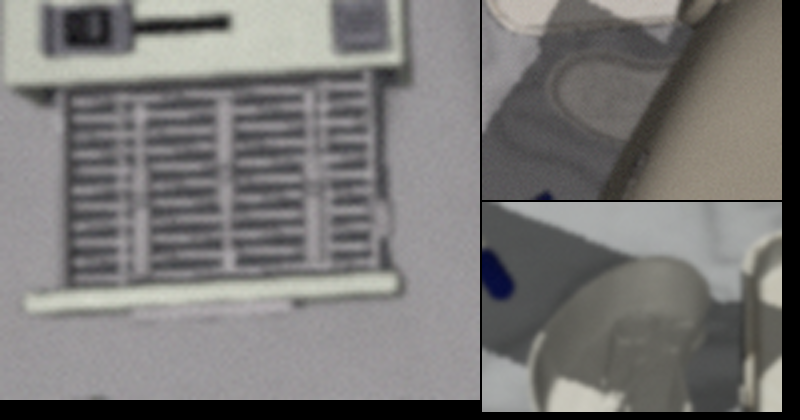

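```bash
python3 - <<'E'
from h import *
s=cam("top"); t=cam("side")
s0=dict(s,img=cv2.imread("pics/top0.png")); t0=dict(t,img=cv2.imread("pics/side0.png"))
im=np.zeros((600,800,3),np.uint8)
im[:300,:500]=crop(s0,370,262,100,60,5); im[302:602-2,:340]=crop(t0,215,268,85,100,4)[:298,:340] if 0 else cv2.resize(t0["img"][268:368,215:300],(340,298))
im[302:600,350:690]=cv2.resize(t["img"][268:368,215:300],(340,298))
cv2.imwrite("pics/c10.png",im)
for p in [(375,285),(461,287),(418,270),(418,308)]: print(p,on(s0,p,34)[:2].round())
E
```

```text
(375, 285) [ 420. -116.]
(461, 287) [ 403. -314.]
(418, 270) [ 448. -219.]
(418, 308) [ 361. -210.]
```

View pics/c10.png

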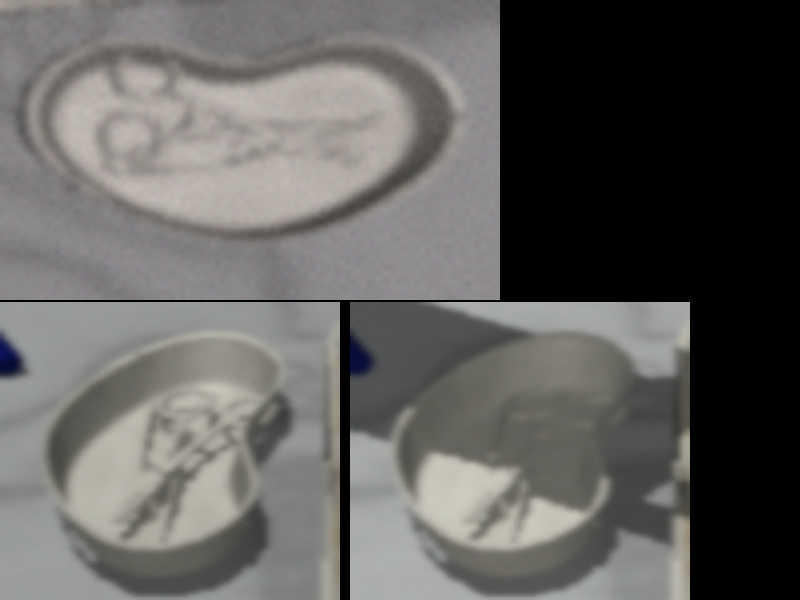

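```bash
python3 - <<'E'
from h import *
s=cam("top")
for p in [(419,291),(419,280),(420,306)]: print(on(s,p,8)[:2].round())
E
```

```text
[ 402. -222.]
[ 428. -224.]
[ 367. -220.]
```

Emit:
step_arm(targets=[[[-167,85,0,0,0,0.12],[-167,85,0,0,0,0.24],[-167,85,0,0,0,0.36],[-167,85,0,0,0,0.48],[-167,85,0,0,0,0.6],[-167,85,0,0,0,0.72],[-167,85,0,0,0,0.84],[-167,85,0,0,0,0.96],[-167,85,0,0,0,1.08],[-167,85,0,0,0,1.2],[-167,85,0,0,0,1.32],[-167,85,0,0,0,1.344]]])

```text
time: 24.65
tool_pos: [398.6, -221.5, 143.7]
tcp_rot: [-179.9, -0.1, 85.4]
ft_force: [0.7, 0.1, -0.9]
finger_gap: 8.9
grip_force: 60.6
```

Emit:
step_arm(targets=[[[0,0,-40,0,0,0],[0,0,-70,0,0,0],[0,0,-70,0,0,0],[0,0,-70,0,0,0],[0,0,-70,0,0,0]]])

```text
time: 25.07
tool_pos: [399.5, -222.2, 75.8]
tcp_rot: [180.0, 0.0, 84.9]
ft_force: [-0.3, 0.2, 0.4]
finger_gap: 8.3
grip_force: 60.6
```

```bash
python3 - <<'E'
from h import *
q=r.sense(); print(q["tool_pos"],q["tcp_rot"],q["finger_gap"],q["grip_force"])
t=cam("side"); cv2.imwrite("pics/c11.png",crop(t,200,230,110,140,4))
t0=cv2.imread("pics/side0.png")
# dish moved? compare right/front rim area
d=cv2.absdiff(t["img"],t0)[335:368,225:285].mean(); print("diff",d)
for P in [(400,-222,34),(400,-222,10)]: print((proj(t,P)-[200,230])*4)
E
```

```text
[ 399.52850174 -222.17137734   75.83981693] [1.79988723e+02 7.05421898e-03 8.49427773e+01] 8.333582979398468 60.62586307525635
diff 20.57996632996633
[208.1609292  327.11183779]
[211.49012005 373.19869823]
```

View pics/c11.png

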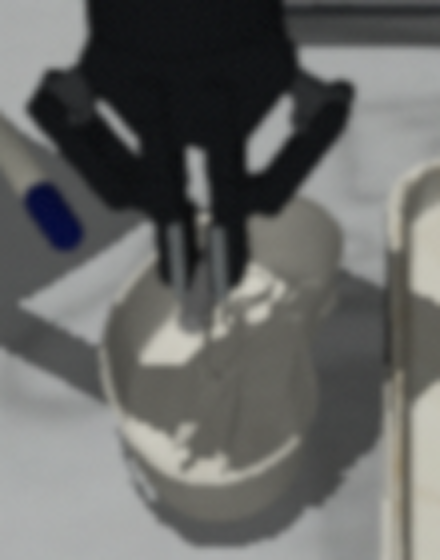

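Emit:
step_arm(targets=[[[0,0,-20,0,0,0],[0,0,-32,0,0,0],[0,0,-37,0,0,0],[0,0,-38,0,0,0],[0,0,-38,0,0,0]]])

```text
time: 25.53
tool_pos: [399.8, -222.4, 37.9]
tcp_rot: [179.9, 0.0, 85.0]
ft_force: [-0.1, -0.5, 0.2]
finger_gap: 8.8
grip_force: 60.6
```

Emit:
step_arm(targets=[[[0,0,0,0,0,0],[0,0,0,0,0,0],[0,0,0,0,0,0],[0,0,0,0,0,0],[0,0,0,0,0,0],[0,0,20,0,0,0],[0,0,60,0,0,0],[0,0,100,0,0,0],[0,0,130,0,0,0],[0,0,130,0,0,0],[0,0,130,0,0,0]]], fingers=0.55)

```text
time: 26.45
tool_pos: [400.6, -223.0, 169.4]
tcp_rot: [179.7, 0.2, 85.0]
ft_force: [0.6, -0.6, -0.6]
finger_gap: 19.4
grip_force: 0.0
```

Emit:
step_arm(targets=[[[-45,405,0,0,0,-0.124],[-45,405,0,0,0,-0.248],[-45,405,0,0,0,-0.372],[-45,405,0,0,0,-0.496],[-45,405,0,0,0,-0.62],[-45,405,0,0,0,-0.744],[-45,405,0,0,0,-0.868],[-45,405,0,0,0,-0.992],[-45,405,0,0,0,-1.116],[-45,405,0,0,0,-1.24],[-45,405,0,0,0,-1.364],[-45,405,0,0,0,-1.4835]]], fingers=1)

```text
time: 27.45
tool_pos: [353.2, 181.5, 165.1]
tcp_rot: [-180.0, 0.1, 13.8]
ft_force: [0.3, -0.9, 0.1]
finger_gap: -0.2
grip_force: 0.0
```

```bash
python3 - <<'E'
from h import *
q=r.sense(); print(q["tool_pos"],q["tcp_rot"],q["finger_gap"],q["joint_pos"])
s=cam("top"); t=cam("side")
im=np.zeros((600,800,3),np.uint8)
im[:300,:400]=crop(s,370,262,100,75,4); im[:300,402:800]=cv2.resize(t["img"][268:368,215:315],(398,300))
im[302:600,:400]=cv2.resize(t["img"][150:250,230:364],(400,298))
im[302:542,402:790]=cv2.resize(s["img"][225:310,190:325],(388,240))
cv2.imwrite("pics/c12.png",im)
E
```

```text
[353.18368044 181.53890124 165.08909314] [-1.79998141e+02  1.40983713e-01  1.37822851e+01] -0.19904353944898887 [ 1.97811637e+01 -2.25046596e+01  1.21909680e+02  1.68022178e-02
  8.07349971e+01  9.59961554e+01]
```

Emit:
step_arm(targets=[[[0,0,-20,0,0,-0.12],[0,0,-50,0,0,-0.24],[0,0,-80,0,0,-0.24],[0,0,-92,0,0,-0.24],[0,0,-92,0,0,-0.24],[0,0,-92,0,0,-0.24],[0,0,-92,0,0,-0.24]]])

```text
time: 28.13
tool_pos: [355.1, 179.7, 75.4]
tcp_rot: [180.0, -0.0, 0.3]
ft_force: [-0.2, -0.0, 0.1]
finger_gap: -0.0
grip_force: 0.0
```

Emit:
step_arm(targets=[[[8,0,0,0,0,0],[12,0,0,0,0,0],[15,0,0,0,0,0],[18,0,0,0,0,0],[21,0,0,0,0,0],[25,0,0,0,0,0],[30,0,0,0,0,0],[36,0,0,0,0,0],[42,0,0,0,0,0],[48,0,0,0,0,0],[54,0,0,0,0,0],[60,0,0,0,0,0]]])

```text
time: 29.13
tool_pos: [415.2, 179.8, 74.6]
tcp_rot: [180.0, 0.0, 0.3]
ft_force: [-4.1, -2.0, 2.2]
finger_gap: 0.5
grip_force: 2.0
```

Emit:
step_arm(targets=[[[6,0,0,0,0,0],[12,0,0,0,0,0],[18,0,0,0,0,0],[24,0,0,0,0,0],[30,0,0,0,0,0],[36,0,0,0,0,0],[42,0,0,0,0,0],[47,0,0,0,0,0],[50,0,0,0,0,0],[50,0,0,0,0,0]]])

```text
time: 29.97
tool_pos: [465.3, 179.7, 74.6]
tcp_rot: [180.0, 0.0, 0.3]
ft_force: [-3.5, -1.3, 1.6]
finger_gap: -0.1
grip_force: 1.6
```

Emit:
step_arm(targets=[[[3,0,0,0,0,0],[6,0,0,0,0,0],[9,0,0,0,0,0],[12,0,0,0,0,0],[15,0,0,0,0,0],[18,0,0,0,0,0],[20,0,0,0,0,0],[22,0,0,0,0,0],[23,0,0,0,0,0],[24,0,0,0,0,0],[24,0,0,0,0,0]]])

```text
time: 30.88
tool_pos: [488.1, 179.8, 74.4]
tcp_rot: [180.0, 0.1, 0.3]
ft_force: [-4.9, -1.5, 1.0]
finger_gap: -0.2
grip_force: 2.7
```

Emit:
step_arm(targets=[[[1,0,0,0,0,0],[2,0,0,0,0,0],[3,0,0,0,0,0],[4,0,0,0,0,0],[4,0,0,0,0,0],[4,0,0,0,0,0]]])

```text
time: 31.38
tool_pos: [492.3, 179.8, 74.4]
tcp_rot: [180.0, 0.1, 0.3]
ft_force: [-3.5, -2.6, 0.1]
finger_gap: -0.1
grip_force: 2.2
```

Emit:
step_arm(targets=[[[1,0,0,0,0,0],[2,0,0,0,0,0],[3,0,0,0,0,0],[4,0,0,0,0,0],[4,0,0,0,0,0],[4,0,0,0,0,0]]])

```text
time: 31.88
tool_pos: [493.8, 179.8, 74.2]
tcp_rot: [180.0, 0.4, 0.3]
ft_force: [-19.9, -3.3, 12.4]
finger_gap: -0.1
grip_force: 9.8
```

Emit:
step_arm(targets=[[[-4,0,0,0,0,0],[-10,0,0,0,0,0],[-30,0,0,0,0,0],[-60,0,0,0,0,0],[-60,0,40,0,0,0],[-60,-40,80,0,0,0],[-60,-80,110,0,0,0],[-60,-120,110,0,0,0],[-60,-160,110,0,0,0],[-60,-200,110,0,0,0],[-60,-200,110,0,0,0]]])

```text
time: 32.8
tool_pos: [437.8, -24.4, 186.6]
tcp_rot: [179.9, -0.3, 0.1]
ft_force: [0.1, 0.2, -0.8]
finger_gap: -0.3
grip_force: 0.0
```

```bash
python3 - <<'E'
from h import *
q=r.sense(); print(q["tool_pos"])
s=cam("top"); t=cam("side")
im=np.zeros((600,800,3),np.uint8)
im[:300,:400]=cv2.resize(s["img"][180:270,180:300],(400,300)); im[:300,402:800]=cv2.resize(t["img"][268:368,215:315],(398,300))
im[302:600,:400]=cv2.resize(t["img"][150:250,270:404],(400,298))
cv2.imwrite("pics/c13.png",im)
s0=cv2.imread("pics/top0.png")
print("panel diff vs start", cv2.absdiff(s["img"],s0)[240:262,190:295].mean(), "bench noise", cv2.absdiff(s["img"],s0)[270:300,200:280].mean())
t0=cv2.imread("pics/side0.png"); print("dish diff",cv2.absdiff(t["img"],t0)[275:362,225:290].mean())
# tab colour centroid
g=s["img"][228:248,195:240].max(2); m=(g<50); ys,xs=np.nonzero(m); print(m.sum(), cv2.connectedComponentsWithStats(m.astype(np.uint8))[2:])
E
```

```text
[437.83634277 -24.41939628 186.58744619]
panel diff vs start 4.3477633477633475 bench noise 2.56125
dish diff 4.403890362511052
87 (array([[  0,   0,  45,  20, 813],
       [ 12,   5,  10,   8,  62],
       [ 28,   7,  17,   3,  25]], dtype=int32), array([[22.04551046,  9.59901599],
       [16.08064516,  8.69354839],
       [35.2       ,  8.28      ]]))
```

View pics/c13.png

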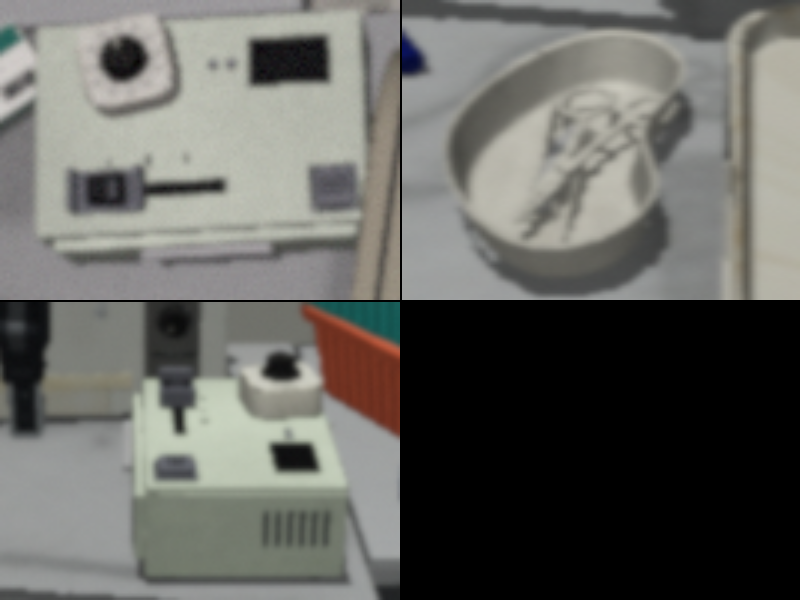

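Emit:
step_arm(targets=[[[107,271,0,0,0,0.124],[107,271,0,0,0,0.248],[107,271,0,0,0,0.372],[107,271,0,0,0,0.496],[107,271,0,0,0,0.62],[107,271,0,0,0,0.744],[107,271,0,0,0,0.868],[107,271,0,0,0,0.992],[107,271,0,0,0,1.116],[107,271,0,0,0,1.24],[107,271,0,0,0,1.364],[107,271,0,0,0,1.488]]])

```text
time: 33.9
tool_pos: [543.4, 252.9, 184.8]
tcp_rot: [180.0, -0.1, 86.0]
ft_force: [0.2, 0.0, -0.3]
finger_gap: -0.2
grip_force: 0.0
```

Emit:
step_arm(targets=[[[0,0,-20,0,0,0.08],[0,0,-40,0,0,0.08],[0,0,-40,0,0,0.08],[0,0,-40,0,0,0.08],[0,0,-40,0,0,0.08]]])

```text
time: 34.32
tool_pos: [543.9, 251.9, 145.8]
tcp_rot: [179.9, -0.0, 90.1]
ft_force: [0.3, -0.8, -0.1]
finger_gap: 0.1
grip_force: 0.0
```

Emit:
step_arm(targets=[[[1,-4,-10,0,0,0],[1,-4,-18,0,0,0],[1,-4,-22,0,0,0],[1,-4,-25,0,0,0],[1,-4,-27,0,0,0],[1,-4,-27,0,0,0],[1,-4,-27,0,0,0]]])

```text
time: 34.9
tool_pos: [544.8, 246.9, 118.1]
tcp_rot: [180.0, -0.0, 90.1]
ft_force: [-0.4, -0.9, 2.5]
finger_gap: 0.1
grip_force: 1.0
```

Emit:
step_arm(targets=[[[0,0,-2,0,0,0],[0,0,-4,0,0,0],[0,0,-6,0,0,0],[0,0,-6,0,0,0],[0,0,-6,0,0,0]]])

```text
time: 35.32
tool_pos: [545.1, 247.1, 112.4]
tcp_rot: [179.9, -0.0, 90.1]
ft_force: [-1.0, 0.3, 6.2]
finger_gap: -0.1
grip_force: 2.7
```

Emit:
step_arm(targets=[[[0,-2,0,0,0,0],[0,-4,0,0,0,0],[0,-6,0,0,0,0],[0,-8,0,0,0,0],[0,-10,0,0,0,0],[0,-12,0,0,0,0],[0,-14,0,0,0,0],[0,-15,0,0,0,0],[0,-15,0,0,0,0]]])

```text
time: 36.07
tool_pos: [545.1, 232.1, 112.4]
tcp_rot: [179.9, -0.0, 90.1]
ft_force: [-1.2, -0.0, 5.1]
finger_gap: -0.2
grip_force: 2.6
```

Emit:
step_arm(targets=[[[0,0,3,0,0,0],[0,0,6,0,0,0],[0,0,8.5,0,0,0],[0,0,8.5,0,0,0],[0,0,8.5,0,0,0]]])

```text
time: 36.48
tool_pos: [544.7, 231.9, 120.3]
tcp_rot: [180.0, 0.0, 90.1]
ft_force: [-0.5, -0.4, -0.1]
finger_gap: -0.1
grip_force: 0.0
```

```bash
python3 - <<'E'
from h import *
s=cam("side"); t0=cv2.imread("pics/side0.png")
q=r.sense(); print(q["tool_pos"],q["ft_force"])
g=s["img"][168:210,318:345].max(2); print((g//10)[::2])
print("start");print((t0[168:210,318:345].max(2)//10)[::2])
E
```

```text
[544.62449565 231.89570316 120.11445802] [ 0.38414016 -0.29543229 -0.020717  ]
[[ 8  6  4  4  4  3  2  2  4  6  6  5  6  7  5  3  2  4  7 10 12 12 12 12
  12 12 12]
 [ 8  6  5  4  4  4  3  3  4  6  6  5  6  7  5  3  3  5  7 10 12 12 12 12
  12 12 12]
 [ 8  6  5  5  4  4  3  3  5  6  6  5  7  7  5  3  3  4  7 10 12 12 12 12
  12 12 11]
 [ 9  7  5  5  5  4  3  3  4  6  6  6  7  7  5  3  3  4  7 10 12 12 12 12
  12 12 11]
 [13 12 10  8  7  6  4  3  5  7  6  6  7  7  5  4  5  8  9 10 10 10 10 10
  10 10 10]
 [10 12 13 12 10  8  6  5  6  7  6  5  7  7  6  5  7 10 10  9  9  9  9  9
   9  9  9]
 [15 18 18 18 15 10  7  5  5  5  5  5  5  5  5  5  6  8  9  9  9  9  9  9
   9  9  9]
 [13 13 13 12 10  8  7  6  6  6  6  6  6  6  6  6  6  7  8  8  8  9  9 10
   9 10 10]
 [11 10 10  9  9  7  6  6  6  6  6  6  6  6  6  6  6  7  8  9  9 10 10 10
  10 10 10]
 [16 16 15 14 13 10  8  7  6  6  6  5  5  6  6  6  6  7  8  9  9  9 10 10
  10 10 10]
 [17 19 20 20 19 19 18 17 14 10  6  3  3  5  8  9  9  9  9  9  9  9 10 10
  10 10 10]
 [18 19 20 20 20 20 20 20 19 16 10  4  3  8 13 13 11 10 10 11 11 10  9 10
 
[... 1898 characters left out ...]
  20 20 20]
 [19 19 20 20 20 20 20 20 20 19 16 14 13 14 17 19 20 20 20 20 20 20 20 20
  20 20 20]
 [19 19 20 20 20 20 20 20 20 20 20 20 20 20 20 20 20 20 20 20 20 20 20 20
  20 20 20]
 [19 19 20 20 20 20 20 20 19 20 20 20 20 20 20 20 20 20 20 20 20 20 20 20
  20 20 19]
 [18 19 19 20 19 19 18 18 18 17 18 18 18 18 18 18 19 19 20 20 20 20 20 20
  20 19 19]
 [18 19 19 18 16 13 12 10  9  9  9  9  9  9 10 12 14 17 19 19 19 19 19 19
  19 19 19]
 [17 18 18 14 10 10 10 10  9  9  8  8  9  9 10 10 11 14 17 19 19 19 19 19
  19 19 19]
 [17 18 17 14 10  8  8  9  9  9  8  8  8  8  8  8  9 12 16 19 19 19 19 19
  19 19 19]
 [17 18 18 15 11  8  8  8  8  8  8  8  8  8  7  8  8 11 15 18 19 19 19 19
  19 19 19]]
```

Emit:
step_arm(targets=[[[0,-2,0,0,0,0],[0,-4,0,0,0,0],[0,-6,0,0,0,0],[0,-8,0,0,0,0],[0,-10,0,0,0,0],[0,-12,0,0,0,0],[0,-12,0,0,0,0]]])

```text
time: 37.12
tool_pos: [544.7, 219.8, 120.3]
tcp_rot: [-180.0, -0.0, 90.1]
ft_force: [-0.2, 1.7, -0.6]
finger_gap: -0.0
grip_force: 0.6
```

Emit:
step_arm(targets=[[[0,-1,0,0,0,0],[0,-2,0,0,0,0],[0,-3,0,0,0,0],[0,-4,0,0,0,0],[0,-4,0,0,0,0]]])

```text
time: 37.53
tool_pos: [544.7, 215.8, 120.3]
tcp_rot: [-180.0, 0.0, 90.1]
ft_force: [-0.4, 1.6, -0.7]
finger_gap: -0.2
grip_force: 0.9
```

Emit:
step_arm(targets=[[[0,-1,0,0,0,0],[0,-2,0,0,0,0],[0,-3,0,0,0,0],[0,-3,0,0,0,0]]])

```text
time: 37.87
tool_pos: [544.8, 212.5, 120.3]
tcp_rot: [-180.0, 0.0, 90.1]
ft_force: [-0.6, 0.6, -0.3]
finger_gap: -0.2
grip_force: 0.3
```

Emit:
step_arm(targets=[[[0,-1,0,0,0,0],[0,-2,0,0,0,0],[0,-2,0,0,0,0],[0,-2,0,0,0,0]]])

```text
time: 38.2
tool_pos: [544.9, 210.7, 120.4]
tcp_rot: [180.0, 0.0, 90.1]
ft_force: [-0.5, 0.5, -1.0]
finger_gap: -0.2
grip_force: 0.0
```

Emit:
step_arm(targets=[[[0,-1,0,0,0,0],[0,-2,0,0,0,0],[0,-2,0,0,0,0]]])

```text
time: 38.45
tool_pos: [544.8, 209.6, 120.5]
tcp_rot: [180.0, -0.1, 90.1]
ft_force: [-0.7, 3.7, -0.3]
finger_gap: 0.1
grip_force: 2.3
```

Emit:
step_arm(targets=[[[0,4,0,0,0,0],[0,6,0,0,0,0],[0,6,20,0,0,0],[0,6,50,0,0,0],[0,6,80,0,0,0],[-40,-34,100,0,0,0],[-80,-74,100,0,0,0],[-100,-114,100,0,0,0],[-100,-154,100,0,0,0],[-100,-194,100,0,0,0],[-100,-234,100,0,0,0],[-100,-234,100,0,0,0]]])

```text
time: 39.45
tool_pos: [444.0, -28.2, 220.8]
tcp_rot: [180.0, 0.1, 90.1]
ft_force: [0.0, -0.1, -0.1]
finger_gap: 0.1
grip_force: 0.0
```

```bash
python3 - <<'E'
from h import *
s=cam("top"); s0=cv2.imread("pics/top0.png")
for im in (s0,s["img"]):
    g=im[228:248,190:250].max(2); n,l,st,c=cv2.connectedComponentsWithStats((g<50).astype(np.uint8)); 
    for i in range(1,n): print(st[i],(c[i]+[190,228]).round(1),on(s,c[i]+[190,228],96)[:2].round(1))
    g=im[228:250,190:250].max(2); n,l,st,c=cv2.connectedComponentsWithStats((g<115).astype(np.uint8)); print("carriage",st[1:])
d=lambda a,b:cv2.absdiff(s["img"],s0)[a[1]:b[1],a[0]:b[0]].mean()
print("timer",d((200,184),(236,215)),"carton",d((155,188),(190,222)),"panel",d((190,243),(290,262)))
print(r.sense()["tool_pos"])
t=cam("side"); t0=cv2.imread("pics/side0.png")
q=cv2.absdiff(t["img"],t0)[278:362,226:290].max(2); n,l,st,c=cv2.connectedComponentsWithStats((q>22).astype(np.uint8)); print("dish change",[x.tolist() for x in st[1:] if x[4]>15])
q=cv2.absdiff(s["img"],s0)[268:312,370:465].max(2); n,l,st,c=cv2.connectedComponentsWithStats((q>18).astype(np.uint8)); print("dish change top",[x.tolist() for x in st[1:] if x[4]>12])
tools(s)
E
```

```text
[17  5 10  8 62] [211.  236.7] [544.1 246.9]
[33  7 23  3 36] [234.1 236.1] [542.4 195.7]
carriage [[ 11   2  47  14 356]]
[29  4  4  8 15] [219.9 234.9] [547.1 227.1]
[34  4  5  8 25] [226.8 235.9] [543.7 211.8]
[46  7 10  2 15] [241.3 235.7] [542.3 179.5]
[12  9  9  2 16] [206.4 237.6] [542.8 257.2]
carriage [[ 11   2  47  13 352]]
timer 3.537037037037037 carton 3.3050420168067225 panel 4.96719298245614
[444.14976429 -31.07478618 220.76026651]
dish change [[47, 0, 17, 3, 35], [26, 37, 4, 6, 19]]
dish change top [[0, 0, 49, 44, 1082], [53, 25, 10, 3, 21]]
719 [381. 181. 401. 255.] [ 678. -156.] [ 491. -187.] 190
71 [407. 189. 442. 188.] [ 654. -218.] [ 651. -305.] 87
424 [480. 187. 487. 252.] [ 648. -399.] [ 485. -395.] 163
41 [480. 256. 492. 251.] [ 476. -378.] [ 486. -408.] 32
90 [429. 255. 474. 254.] [ 486. -255.] [ 482. -363.] 108
```

```bash
python3 -c "
from bench import r
print(r.hand_in())"
```

```text
the job is handed in; nothing more can be done
None
```

The job is handed in, with no verdict returned. The three sound elevators lie side by side in the shut tray, the snapped one is in the kidney dish, and the selector is about 26 mm along at its middle notch. The lock there was judged by push force, not seen. The timer and carton look unmoved in the camera images.

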